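# Scan the slide case's label on the microscopy bench

## Robot

A 6-joint arm with a two-finger parallel gripper is mounted at the origin on the work surface. World frame = base frame: x ahead of the robot, y to its left, z up, the work surface at z = 0. Lengths are in mm, angles in rad, forces in N, time in s.
With the tool pointing down it reaches from about 275 to 825 mm from the base axis. Payload 5.2 kg.
Tool frame: the origin (TCP) lies between the finger pads; the fingertips stand 11 mm ahead of it and the grasp point (between the pads) lies 8 mm behind it; z points along the fingers, y is the line along which they close (so a half turn about z gives the same grasp; the last joint's range is limited). The gripper opens to 93 mm and grips with 3 to 60 N. Pads are 15 mm wide; open, the fingers measure 128 mm over their backs; the gripper's body (75 mm by 188 mm) begins 65 mm behind the grasp point.
Start: joints at [-1.426, 0.259, 1.535, -0, 1.348, -0.203], TCP at [187.478, -517.066, 229.653] pointing down, gripper open.
Joint ranges: [-3.14, 3.14], [-0.91, 2.08], [0.19, 2.58], [-1.22, 4.36], [0.22, 2.71], [-3.12, 3.12]. Speed limits (rad/s): [2.57, 2.57, 3.14, 3.14, 3.14, 3.14].

## Interface

Orientations are given as a unit quaternion [x, y, z, w].
In Python, from cell import robot gives the robot as it stands. The module is installed in compiled form; this text tells all that it offers. Calls block until the motion is done:
- robot.goto(position, orientation): joint-space move of the TCP to a pose.
- robot.line_to(position, orientation=None, rate=150): straight line of the TCP; orientation=None keeps the orientation; rate is the mean speed in mm/s.
- robot.set_joints(angles): joint-space move.
- robot.gripper_open() and robot.grasp(f_grip=None): open the fingers fully, or close them until they stop; f_grip is the grip in N (None keeps the last).
- robot.sleep(seconds).
- robot.inverse_kinematics(position, orientation): joint angles nearest the present ones, or None.
- robot.get_image(name): name is "scene" or "top"; returns a dict with "color" (480x640x3 uint8, blue, green, red), "depth" (480x640 float32, mm along the optical axis (not along the pixel's ray), 0 where there is no reading), "mtx" (3x3 intrinsics, pixels), "rvec" (rotation vector, rad) and "tvec" (3), from world to camera coordinates, as OpenCV has them. Camera axes: x right, y down, z forward; pixel columns grow to the right and rows downward; lengths in mm; the calibration is good to about 2 mm. A picture is of the moment at which its call begins.
A pose or a line that the arm cannot do raises robot.PlanningError and nothing moves.
- robot.hand_in(): hands the job in; it is judged then, once.
Readings, each from a call of its own:
- robot.current_time(): time.
- robot.current_q(): joint angles.
- robot.current_qd(): joint speeds.
- robot.current_joint_efforts(): joint torques, N m.
- robot.current_eef_pos(): TCP position.
- robot.current_tool_rot(): TCP orientation.
- robot.current_wrist_force(): force on the tool from outside, world axes, zero at the start.
- robot.current_torque(): the same for the moment, N m.
- robot.current_width(): finger opening in mm.
- robot.current_grasp_force(): force on a finger pad.
Only numpy, scipy, OpenCV 4.12 (cv2) and the standard library are available. Lean on these libraries where they do the work, as an engineer would, in place of code of your own. Each camera call takes 0.05 s, during which the arm holds its last target. There are 200 camera calls.

## Task

The slide mailer has been left lying over the code label of the sloping slide case: take it off and set it down gently, lying flat in the steel tray. Then pick up the stick-shaped code reader, aim its window squarely at the middle of the label's code from about 7 cm away and hold it still there for about two seconds. Finally stand the reader gently upright on its black pad again and let go, leaving the other things on the bench where they are.

Things in the scene. Friction and masses are not known exactly. Their poses are not given: they have to be found in the camera images.
- case: a grey slide case (190 mm wide, 150 mm along the slope) fixed on an aluminium stand 160 mm deep; its face slopes 35 degrees from horizontal, from 42 mm high (low end, with a ledge across it, 15 mm proud) to 128 mm, the middle at 85 mm above the origin; it looks up and to the case's -x. Origin: on the bench under the middle of the face; z up, +x to the high end.
- label: a paper label, 78 mm wide by 64 mm along the slope, with a 40 mm square black and white code in its middle, stuck flat on the case's face. Origin: the middle of the code, on the surface; x up the slope, y along the label's width, z out of the face (35 degrees from vertical). At the start mostly hidden under the mailer.
- mailer: a closed white plastic slide mailer, 96 mm (x) by 54 mm (y) by 32 mm thick (z), 0.1 to 0.2 kg. Origin: centre of its large underside; z points out of its top. At the start it lies on the case's sloping face, its 96 mm length along the slope, near the ledge.
- tray: an empty low steel tray, 180 mm (x) by 150 mm (y), walls 4 mm thick and 16 mm high over all, floor 4 mm thick; fixed. Origin: centre of its underside; z up.
- pad: a flat black pad, 150 mm (x) by 130 mm (y), 12 mm high, fixed. Origin: centre of its underside; z up. The reader's home.
- reader: a white stick-shaped code reader, 150 mm tall, about 0.2 kg (balanced about 69 mm above its underside), standing upright on the pad: a head 64 (x) by 50 (y) by 40 mm high at the bottom, a 46 by 40 mm collar up to 53 mm, and above it a straight handle 36 mm (x) by 30 mm (y) up to 150 mm. Origin: centre of its underside, which is the reading window; z points up the handle, so it reads along -z.
- pen: bystander: a blue pen, 130 mm long, lying on the bench; origin under its middle
- rack: bystander: a wooden slide rack with upright glass slides, 60 x 210 x 75 mm; origin under its middle
- stain_bottle: bystander: an amber reagent bottle, 64 mm across, 150 mm high; origin under its middle
- stain_jar: bystander: a clear jar with a black cap, 68 mm across, 85 mm high; origin under its middle
- oil_bottle: bystander: a small amber oil bottle, 32 mm across, 55 mm high; origin under its middle
- dishes: bystander: two stacked flat round dishes, 92 mm across, 28 mm high together; origin under the middle
- tape: bystander: a yellow tape dispenser, 110 x 50 x 70 mm; origin under its middle

How it is judged (in metres and radians):
On the way, in this order (a step that is already met when the one before it is completed fails the run):
1. the mailer lies flat in the tray, released (x of mailer in the frame of tray between -0.065 and 0.065 m and y of mailer in the frame of tray between -0.06 and 0.06 m and z of mailer in the frame of tray below 0.015 m and angle between mailer's own z axis and vertical below 0.1222 rad and contact force between the fingers and mailer below 0.3 N and linear speed of mailer below 0.03 m/s), for 0.2 s.
2. the held reader points squarely (within 15 degrees) at the label's code, its reading axis passing within 20 mm either way of the code's middle, 45 to 100 mm from the window, held still for 1.5 s (x of label in the frame of reader between -0.02 and 0.02 m and y of label in the frame of reader between -0.02 and 0.02 m and z of label in the frame of reader between -0.1 and -0.045 m and angle between the z axis of reader and the z axis of label, either way round below 0.262 rad and linear speed of reader below 0.03 m/s and angular speed of reader below 0.25 rad/s and contact force between the fingers and reader above 0.5 N), for 1.5 s.
At the end, for the whole second after the job is handed in: The mailer lies flat (within 7 degrees), released and at rest inside the steel tray (its middle within 65 mm in x and 60 mm in y of the tray's), and the reader stands upright (within 6 degrees) on its pad, its middle within 55 mm (x) and 50 mm (y) of the pad's middle, released and at rest (all of step 1 and x of reader in the frame of pad between -0.055 and 0.055 m and y of reader in the frame of pad between -0.05 and 0.05 m and z of reader in the frame of pad below 0.022 m and angle between reader's own z axis and vertical below 0.105 rad and contact force between the fingers and reader below 0.3 N and linear speed of reader below 0.03 m/s); the robot touches nothing.
It fails at once if the mailer is dropped (moves faster than 0.7 m/s while not held) (linear speed of mailer above 0.7 m/s and contact force between the fingers and mailer below 0.1 N).
It fails at once if the reader is dropped (moves faster than 0.7 m/s while not held) (linear speed of reader above 0.7 m/s and contact force between the fingers and reader below 0.1 N).
It fails at once if a bystander is moved more than 30 mm (distance of any of pen, rack, stain_bottle, stain_jar, oil_bottle, dishes, tape from where it was at the start of the episode above 0.03 m).
It also fails if it takes over 69 s, if anything falls off the work surface, if the arm or the gripper's body presses on something with over 40 N, if the wrist force passes 120 N, or if a joint passes its speed limit or range.

## Working session

There is one attempt and no reset: what is moved stays moved. The work goes in short steps, each a Python script; the robot and the scene stay as the last script left them, time stands still between calls to the robot, and variables do not carry over. Pictures are saved under pics/ and viewed, at most 10 in all, crops included, and the job is handed in when it is done.

```bash
mkdir -p pics
cat > h.py <<'E'
import numpy as np, cv2
from scipy.spatial.transform import Rotation as R
from cell import robot
def load(n):
    d=np.load(f'{n}.npz'); return {k:d[k] for k in d}
def cloud(im):
    K=im['mtx'];Rm=cv2.Rodrigues(im['rvec'])[0];t=im['tvec'].reshape(3)
    v,u=np.mgrid[0:480,0:640];z=im['depth'].astype(float)
    P=np.stack([(u-K[0,2])/K[0,0]*z,(v-K[1,2])/K[1,1]*z,z],-1)
    W=(P-t)@Rm; W[z==0]=np.nan
    return W
E
python3 - <<'E'
from h import *
for n in('scene','top'):
    im=robot.get_image(n); np.savez(n+'.npz',**{k:im[k] for k in('color','depth','mtx','rvec','tvec')})
    cv2.imwrite(f'pics/{n}0.png',im['color'])
    Rm=cv2.Rodrigues(im['rvec'])[0];print(n,-Rm.T@im['tvec'].reshape(3),Rm[2])
print(robot.current_time())
E
```

```text
scene [980.40237078 467.45068547 847.41437411] [-0.38326786 -0.46987451 -0.79518783]
top [4.35217235e+02 4.14337532e-01 1.09907840e+03] [ 0.17327396 -0.02028553 -0.98466473]
0.1
```

View pics/top0.png

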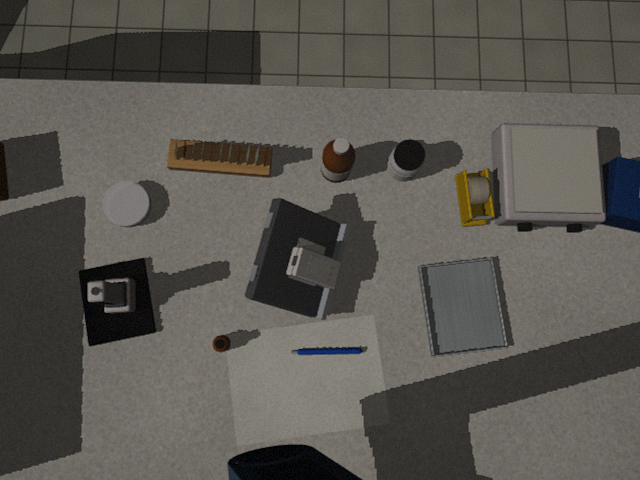

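View pics/scene0.png

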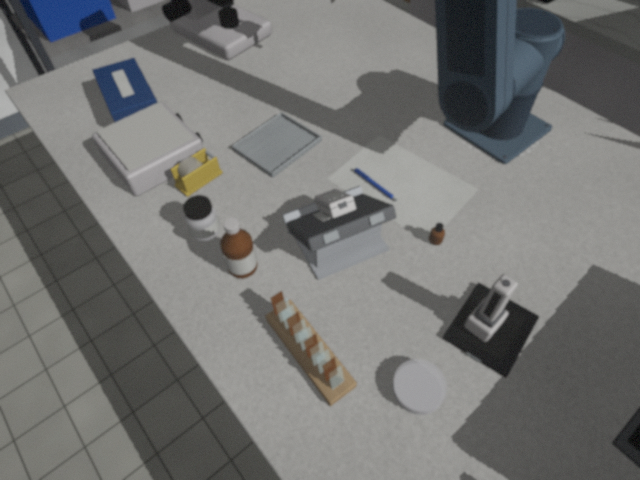

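The top view has image up = world +x and left = +y. The case is at (295,258) with the mailer at (313,265), the tray is at (463,305), and the pad with the reader is at (118,300). The scene view shows the case's back at (345,235) and the reader at (492,310). Next I'll measure them from depth.

Run:
```python
from h import *
im=load('top');W=cloud(im);c=im['color']; Z=W[...,2]
def rng(u0,u1,v0,v1):
    m=np.zeros((480,640),bool);m[v0:v1,u0:u1]=1;return m&np.isfinite(Z)
def rect(m,name):
    p=W[m][:,:2].astype(np.float32);r=cv2.minAreaRect(p);print(name,m.sum(),np.round(r[0],1),np.round(r[1],1),round(r[2],1),'z',np.round(np.percentile(W[m][:,2],[5,50,95]),1));return r
hsv=cv2.cvtColor(c,cv2.COLOR_BGR2HSV)
print('bench z',np.nanmedian(Z[380:430,260:350]))
# tray: rim
rect(rng(410,520,245,365)&(Z>9)&(Z<25),'tray rim')
rect(rng(410,520,245,365)&(Z>3),'tray all')
# pad
rect(rng(70,165,250,352)&(Z>7)&(Z<18)&(c.max(2)<60),'pad')
# reader
m=rng(75,165,255,340)
rect(m&(Z>30)&(Z<48),'head');rect(m&(Z>142),'handle top');rect(m&(Z>60)&(Z<140),'handle')
# case
m=rng(240,355,190,325)
rect(m&(Z>30),'case')
p=W[m&(Z>40)]
# plane RANSAC for 35deg planes
rs=np.random.default_rng(0)
def ransac(p,tol=2.5,n=1500):
    best=None
    for _ in range(n):
        a,b,d=p[rs.choice(len(p),3,False)];N=np.cross(b-a,d-a)
        if np.linalg.norm(N)<50:continue
        N/=np.linalg.norm(N);i=abs((p-a)@N)<tol
        if best is None or i.sum()>best.sum():best=i
    q=p[best];cc=q.mean(0);N=np.linalg.svd(q-cc)[2][2];N*=np.sign(N[2]);return N,cc,best
N,cc,b=ransac(p);print('face',N,cc,b.sum(),'tilt',np.degrees(np.arccos(N[2])),'az',np.degrees(np.arctan2(N[1],N[0])))
az=np.arctan2(-N[1],-N[0]);print('case yaw',np.degrees(az))
ex=np.array([np.cos(az),np.sin(az),0]);ey=np.array([-ex[1],ex[0],0])
h=(W-cc)@N
fm=m&(abs(h)<4);q=W[fm]@np.c_[ex,ey];print('face extents x,y',np.percentile(q,[1,99],axis=0),'z',np.percentile(Z[fm],[1,99]))
mm=m&(h>22)&(h<45);q=W[mm];print('mailer n',mm.sum(),'h',np.percentile(h[mm],[5,50,95]))
up=np.cross(ey,N); up/=np.linalg.norm(up)
s=(q-cc)@np.c_[up,ey];r=cv2.minAreaRect(s.astype(np.float32));print('mailer in plane',r)
s0=cv2.minAreaRect(((W[fm]-cc)@np.c_[up,ey]).astype(np.float32));print('face in plane',s0)
np.savez('case.npz',N=N,cc=cc,up=up,ey=ey)
vis=cv2.resize(c[190:345,70:360],None,fx=2.7,fy=2.7,interpolation=cv2.INTER_CUBIC);cv2.imwrite('pics/crop.png',vis)
```

```text
bench z 0.4636051629618711
tray rim 851 [ 483.5 -327.4] [180.1 151.6] 7.6 z [ 9.7 14.8 18.4]
tray all 4964 [ 490.2 -335.6] [223.2 238.5] 89.2 z [ 3.2  5.  16. ]
pad 3633 [480.3 362.5] [150.3 146.2] 12.7 z [ 8.9 12.2 15.5]
head 132 [491.9 338.1] [64.5 43.5] 4.5 z [31.6 41.1 47.6]
handle top 438 [491.4 341.1] [35.8 30.8] 3.0 z [147.3 161.4 164.8]
handle 449 [491.7 341.2] [46.  39.5] 3.6 z [ 62.   84.8 134.8]
case 8466 [562.1  -1.6] [155.6 192.4] 75.9 z [ 47.   97.2 124.7]
face [-0.14018975 -0.55074786  0.82281446] [563.86263516   8.11563178  91.062836  ] 4968 tilt 34.632467647779286 az -104.28103528419685
case yaw 75.71896471580317
face extents x,y [[  13.63638844 -637.62914389]
 [ 202.12437184 -452.13462162]] z [ -0.92038412 127.69545793]
mailer n 1335 h [26.70705117 31.81252338 34.36269173]
mailer in plane ((-36.45003890991211, 7.3675689697265625), (100.04381561279297, 54.566375732421875), 0.2844376862049103)
face in plane ((-49.826072692871094, -0.9077301025390625), (238.77883911132812, 189.7924346923828), 0.09683240950107574)
```

View pics/crop.png

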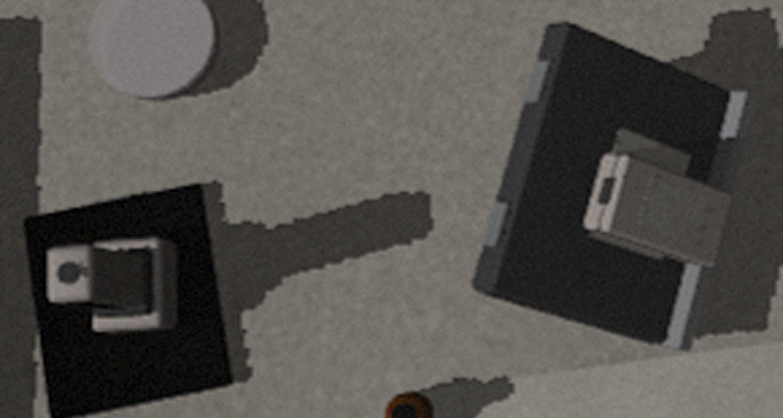

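The crop shows the mailer on the face at about (655,210), with a strip of the label visible above it at (650,150). The case yaw is 76° and the tilt 35°, and the sizes match the given ones. Next I'll plan the mailer move and check the IK.

```bash
cat >> h.py <<'E'
def pose(gp,z,y):
    z=np.array(z,float);z/=np.linalg.norm(z);y=np.array(y,float);y-=z*(y@z);y/=np.linalg.norm(y)
    return np.array(gp)+8*z, R.from_matrix(np.c_[np.cross(y,z),y,z]).as_quat()
def yaw(d): a=np.radians(d);return np.array([np.cos(a),np.sin(a),0])
DN=np.array([0,0,-1.])
E
python3 - <<'E'
from h import *
im=load('top');K,Rm,t=im['mtx'],cv2.Rodrigues(im['rvec'])[0],im['tvec'].reshape(3)
def ray(u,v,z):
    d=Rm.T@np.linalg.inv(K)@[u,v,1];o=-Rm.T@t;return o+d*(z-o[2])/d[2]
pc=[ray(a/2.7+70,b/2.7+190,12) for a,b in((25,218),(205,184),(240,380),(52,417))]
print('pad',np.round(pc,1),np.mean(pc,0),[np.linalg.norm(pc[i]-pc[i-1]) for i in range(4)])
C=np.load('case.npz');N,cc,up,ey=C['N'],C['cc'],C['up'],C['ey']
M=cc+up*-36.45+ey*7.37;print('mailer',M,'reader aim approx',cc-10.6*up)
L=cc-10.6*up
for s in(1,-1):
  for nm,p in dict(pre=pose(M+N*110,-N,s*ey),grip=pose(M+N*23,-N,s*ey),tray0=pose([483.5,-327.4,150],DN,s*yaw(7.6)),trayB=pose([483.5,-327.4,27],DN,s*yaw(97.6)),rdX=pose([491.5,341,117],DN,s*yaw(3.5)),rdY=pose([491.5,341,117],DN,s*yaw(93.5)),scanY=pose(L+N*175,-N,s*ey),scanX=pose(L+N*175,-N,s*up)).items():
    q=robot.inverse_kinematics(*p);print(s,nm,None if q is None else np.round(q,2))
E
```

```text
pad [[539.8 432.3  12. ]
 [567.3 303.3  12. ]
 [425.9 268.6  12. ]
 [397.7 400.5  12. ]] [482.6823664  351.20439747  12.        ] [np.float64(145.59572062563382), np.float64(131.88295201688496), np.float64(145.62839172980821), np.float64(134.86952523848325)]
mailer [549.32211463 -19.13111946  70.34793292] reader aim approx [ 5.61711149e+02 -3.36674447e-01  8.50387490e+01]
1 pre [-0.71  0.4   1.7   0.55  1.37  2.48]
1 grip [-0.63  0.48  1.79  0.6   1.19  2.44]
1 tray0 [-0.79  0.39  1.57 -0.    1.18 -0.92]
1 trayB [-0.79  0.53  1.69 -0.    0.92 -2.49]
1 rdX [ 0.42  0.45  1.57 -0.    1.12  0.36]
1 rdY [ 0.42  0.45  1.57 -0.    1.12 -1.21]
1 scanY [-0.73  0.34  1.59  0.53  1.52  2.55]
1 scanX [-0.73  0.34  1.59  0.53  1.52 -2.17]
-1 pre [-0.71  0.4   1.7   0.55  1.37 -0.66]
-1 grip [-0.63  0.48  1.79  0.6   1.19 -0.7 ]
-1 tray0 [-0.79  0.39  1.57 -0.    1.18  2.22]
-1 trayB [-0.79  0.53  1.69 -0.    0.92  0.65]
-1 rdX [ 0.42  0.45  1.57 -0.    1.12 -2.78]
-1 rdY [ 0.42  0.45  1.57 -0.    1.12  1.93]
-1 scanY [-0.73  0.34  1.59  0.53  1.52 -0.59]
-1 scanX [-0.73  0.34  1.59  0.53  1.52  0.98]
```

```bash
cat >> h.py <<'E'
def lower(p,q,n=8,step=1.0,df=1.5):
    f0=robot.current_wrist_force()[2]
    for i in range(n):
        p=p+DN*step;robot.line_to(p,q,rate=20)
        f=robot.current_wrist_force()[2]
        if f-f0>df:break
    print('lower steps',i+1,'df',round(f-f0,2));return p
E
python3 - <<'E'
from h import *
C=np.load('case.npz');N,cc,up,ey=C['N'],C['cc'],C['up'],C['ey']
M=cc+up*-36.45+ey*7.37
robot.goto(*pose(M+N*110,-N,-ey))
p,q=pose(M+N*23,-N,-ey)
robot.line_to(p,q,rate=90)
print('wrist',np.round(robot.current_wrist_force(),2))
robot.grasp(20);print('w',robot.current_width(),robot.current_grasp_force())
robot.line_to(p+N*90,rate=100)
print('w',robot.current_width(),robot.current_wrist_force())
T=[483.5,-327.4]
robot.goto(*pose(T+[140],DN,yaw(7.6)))
im=robot.get_image('scene');cv2.imwrite('pics/hold.png',im['color'][60:320,180:500])
p,q=pose(T+[30],DN,yaw(7.6));robot.line_to(p,q,rate=90);robot.sleep(.2)
p=lower(p,q)
robot.gripper_open();robot.sleep(.2)
robot.line_to(p+[0,0,120],q,rate=150)
robot.goto(*pose([491.5,100,320],DN,-yaw(93.5)))
for n in('scene','top'):
    im=robot.get_image(n); np.savez(n+'1.npz',**{k:im[k] for k in('color','depth','mtx','rvec','tvec')})
    cv2.imwrite(f'pics/{n}1.png',im['color'])
print(robot.current_time())
E
```

```text
wrist [ 0.42  0.57 -0.77]
w 53.666254716053714 19.999084174633026
w 54.065017942026735 [-0.04305738 -0.05472399 -1.97032797]
lower steps 3 df 6.32
12.4833
```

View pics/top1.png

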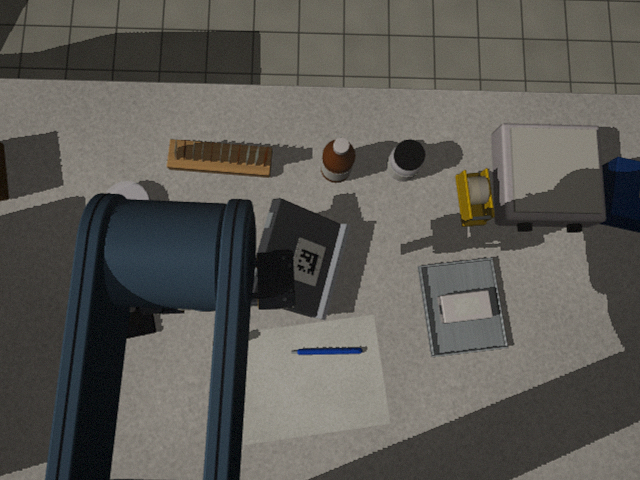

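View pics/scene1.png

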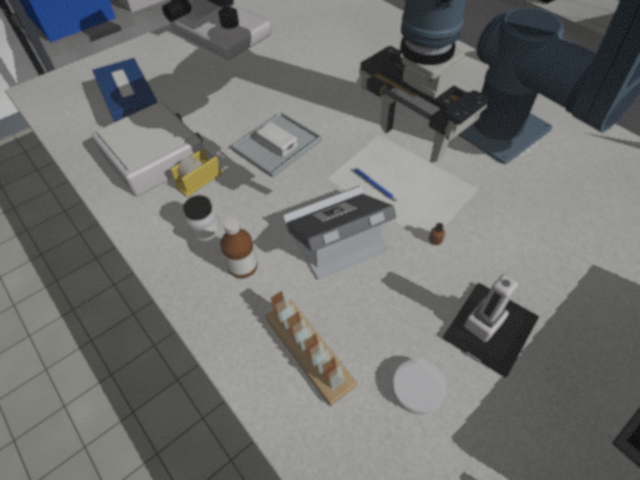

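The mailer lies in the tray at (467,305) in the top view, and the label is clear at about (308,262). Next I'll measure the label and the code.

Run:
```python
from h import *
C=np.load('case.npz');N,cc,up,ey=C['N'],C['cc'],C['up'],C['ey']
for n,(u0,u1,v0,v1) in dict(top1=(285,340,225,295),scene1=(300,385,195,235)).items():
    im=load(n);K,Rm,t=im['mtx'],cv2.Rodrigues(im['rvec'])[0],im['tvec'].reshape(3)
    g=im['color'].max(2);o=-Rm.T@t
    # rectify on the face plane at 1 mm/px : 160 x 200 about cc
    S=np.mgrid[-100:100,-100:100].reshape(2,-1).T  # (up,ey)
    P=cc+S[:,:1]*up+S[:,1:]*ey
    uv=cv2.projectPoints(P,im['rvec'],im['tvec'],K,None)[0].reshape(200,200,2).astype(np.float32)
    f=cv2.remap(im['color'],uv[...,0],uv[...,1],cv2.INTER_LINEAR)[::-1]
    cv2.imwrite(f'pics/f_{n}.png',cv2.resize(f,None,fx=2,fy=2))
    m=np.zeros_like(g);th=cv2.threshold(g[v0:v1,u0:u1],0,255,cv2.THRESH_OTSU)[0];print(n,th)
h=cv2.hconcat([cv2.imread('pics/f_top1.png'),cv2.imread('pics/f_scene1.png')]);cv2.imwrite('pics/face.png',h)
im=load('top1');W=cloud(im)
for nm,b in dict(m=(435,500,280,330)).items():
    s=W[b[2]:b[3],b[0]:b[1]].reshape(-1,3);s=s[s[:,2]>28];print('mailer',cv2.minAreaRect(s[:,:2].astype(np.float32)),np.percentile(s[:,2],[5,50,95]))
```

```text
top1 61.0
scene1 117.0
mailer ((482.634765625, -328.24127197265625), (53.934532165527344, 98.59856414794922), 7.650251388549805) [31.87330369 35.5127619  38.83341468]
```

View pics/face.png

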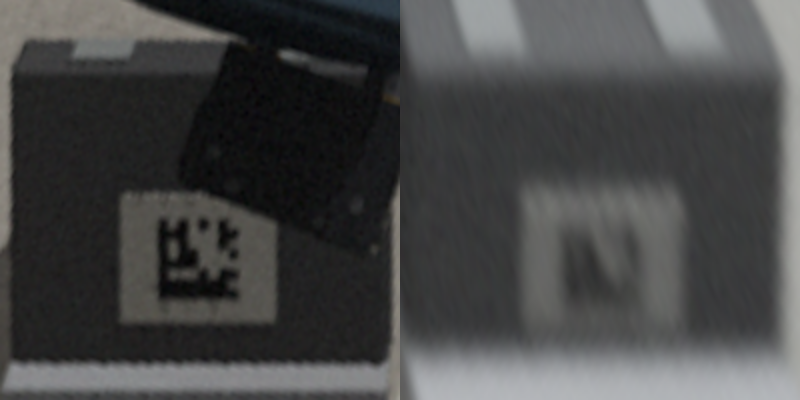

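The rectified face gives the code's middle at about 30 mm below `cc` along the slope and 0 mm sideways. Both views agree to within 2 mm, and the label measures 79 × 65 mm. Next comes picking up the reader and scanning.

Run:
```python
from h import *
C=np.load('case.npz');N,cc,up,ey=C['N'],C['cc'],C['up'],C['ey']
L=cc-29.8*up;print('label',L)
y=yaw(93.5)
p,q=pose([491.5,341,117],DN,y)
robot.goto(p+[0,0,120],q);robot.line_to(p,q,rate=80)
print('wrist',np.round(robot.current_wrist_force(),2))
robot.grasp(30);print('w',robot.current_width(),robot.current_grasp_force())
robot.line_to(p+[0,0,5],q,rate=20);robot.line_to(p+[0,0,180],q,rate=130)
print('w',robot.current_width(),robot.current_wrist_force(),robot.current_torque())
robot.goto(*pose(L+N*240,-N,-ey))
s,sq=pose(L+N*175,-N,-ey);robot.line_to(s,sq,rate=60);robot.sleep(.3)
for n in('scene','top'):
    im=robot.get_image(n); np.savez(n+'2.npz',**{k:im[k] for k in('color','depth','mtx','rvec','tvec')})
    cv2.imwrite(f'pics/{n}2.png',im['color'])
robot.sleep(2.2)
print(robot.current_time(),robot.current_width())
```

```text
label [557.81411613 -15.64651214  74.12719507]
wrist [ 0.63  0.33 -0.14]
w 30.006680101644157 29.93868738412857
w 29.4739313087146 [ 0.2343891   0.04325869 -3.04231592] [ 0.06248579 -0.12558523 -0.03527447]
24.95 29.999954926048222
```

View pics/scene2.png

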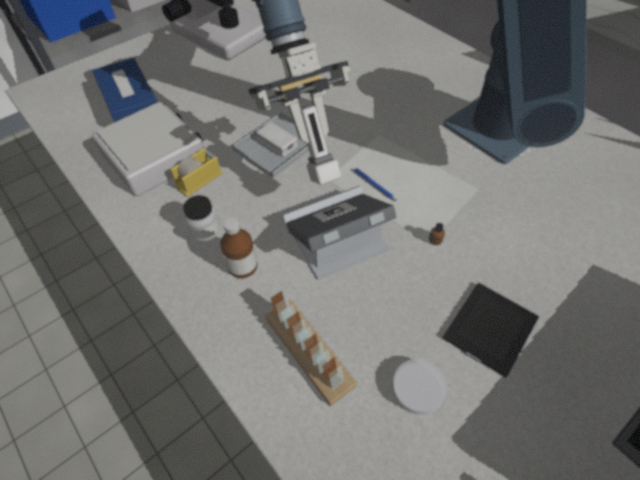

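View pics/top2.png

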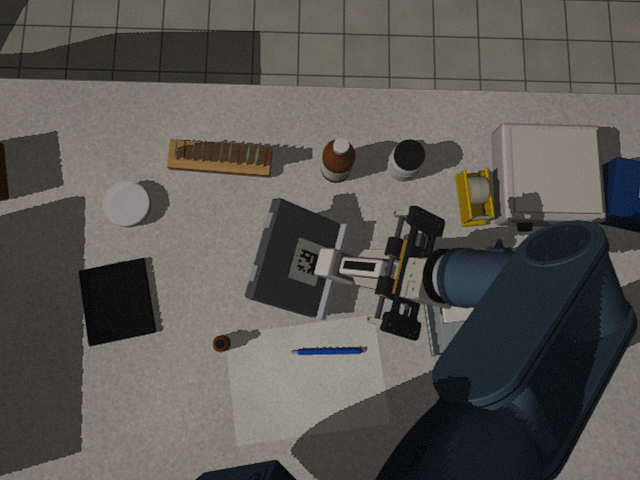

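The reader's head, at (328,175) in the scene view and (325,262) in the top view, points at the code. I'll check its axis from depth and measure the now-empty pad.

Run:
```python
from h import *
C=np.load('case.npz');N,cc,up,ey=C['N'],C['cc'],C['up'],C['ey'];L=cc-29.8*up
for n in('scene2','top2'):
    im=load(n);W=cloud(im);d=W-L;h=d@N;a=d@up;b=d@ey
    for lo,hi in((66,110),(125,150),(150,163)):
        m=(h>lo)&(h<hi)&(abs(a)<60)&(abs(b)<60)
        if m.sum()>5:print(n,lo,m.sum(),'h',np.round(np.percentile(h[m],[2,98])),'up',np.round(np.percentile(a[m],[3,97]),1),'ey',np.round(np.percentile(b[m],[3,97]),1))
im=load('top2');W=cloud(im);m=np.zeros((480,640),bool);m[250:352,70:165]=1;m&=(im['color'].max(2)<45)&(W[...,2]>7)
print(cv2.minAreaRect(W[m][:,:2].astype(np.float32)))
```

```text
scene2 66 602 h [ 73. 110.] up [-21.6  32.7] ey [-24.9  22.1]
scene2 125 228 h [125. 150.] up [-10.1  18.8] ey [-14.7  13.4]
scene2 150 136 h [150. 163.] up [-5.8 18.7] ey [-21.5  19.6]
top2 66 543 h [ 75. 110.] up [-24.9  31.1] ey [-22.7  26. ]
top2 125 188 h [125. 150.] up [-0.7 17.5] ey [-12.8  15.9]
top2 150 121 h [151. 163.] up [ 7.  17.3] ey [-21.1  21.1]
((482.3260803222656, 354.99884033203125), (149.13055419921875, 131.21128845214844), 12.767608642578125)
```

The reader is centred on the code to within about 2 mm with no slip, and it has been held for over 2 s. I'll return it to the pad.

Run:
```python
from h import *
C=np.load('case.npz');N,cc,up,ey=C['N'],C['cc'],C['up'],C['ey'];L=cc-29.8*up
s,sq=pose(L+N*250,-N,-ey);robot.line_to(s,sq,rate=100)
p,q=pose([486,347,117],DN,yaw(93.5))
robot.goto(p+[0,0,180],q);robot.line_to(p+[0,0,20],q,rate=130);robot.line_to(p+[0,0,3],q,rate=40);robot.sleep(.3)
p=lower(p+[0,0,3],q,n=8)
robot.gripper_open();robot.sleep(.3)
robot.line_to(p+[0,0,130],q,rate=120)
robot.goto(*pose([400,150,330],DN,yaw(93.5)));robot.sleep(.5)
for n in('scene','top'):
    im=robot.get_image(n); np.savez(n+'3.npz',**{k:im[k] for k in('color','depth','mtx','rvec','tvec')})
    cv2.imwrite(f'pics/{n}3.png',im['color'])
print(robot.current_time(),robot.current_width(),robot.current_wrist_force())
```

```text
lower steps 2 df 1.64
34.5917 92.74751173850545 [-0.32017111 -0.36947573  0.5403069 ]
```

View pics/scene3.png

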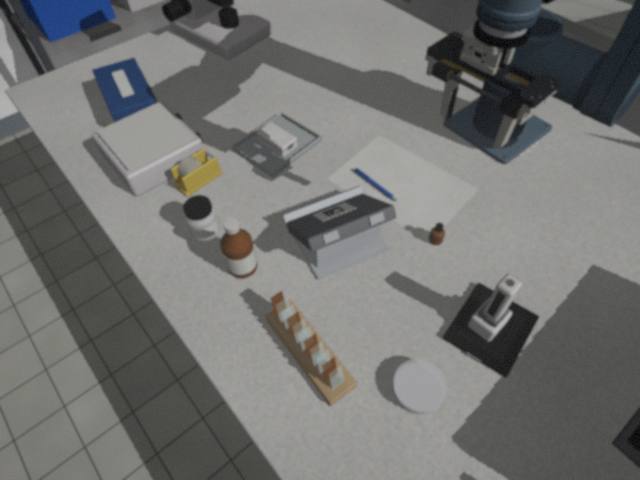

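The reader stands upright on the pad at (492,310), the mailer lies flat in the tray at (278,137), and nothing else has moved.

```bash
python3 -c "
from cell import robot
print(robot.hand_in())"
```

```text
the job is handed in; nothing more can be done
None
```

The job is handed in at about 35 s of the 69 s allowed: the mailer is flat in the tray, the code was held in aim for over 2 s from about 7 cm, and the reader is back upright on its pad; no verdict was returned.

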